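# Gauge the gas cylinder

## Robot

A 7-joint arm with a two-finger parallel gripper is mounted at the origin on the work surface; the furniture and walls round the work are solid. World frame = base frame: x ahead of the robot, y to its left, z up, the work surface at z = 0. Lengths are in mm, angles in degrees, forces in N, time in s.
With the tool pointing down it reaches from about 350 to 900 mm from the base axis. Payload 19.9 kg.
Tool frame: the origin (TCP) lies on the centre line of the jaws, within the pads' length; the fingertips stand 19 mm ahead of it and the grasp point (between the pads) is the TCP; y points along the fingers, z is the direction in which the jaws open and shut, and the axes are right-handed (so a half turn about y gives the same grasp; the last joint's range is limited). The gripper opens to 94 mm and grips with 3 to 60 N. Pads are 16 mm wide; open, the fingers measure 119 mm over their backs; the gripper's body (75 mm by 177 mm) begins 78 mm behind the grasp point.
Start: joints at [-70.044, 23.915, -0.59, 92.452, 0.269, 63.638, -3.037], TCP at [237.49, 578.1, 224.425] pointing down, gripper open.
Joint ranges: [-161.28, 161.28], [-22.2, 115.67], [-73.04, 71.86], [3.21, 147.25], [-68.34, 248.33], [10.77, 114.83], [-161.83, 161.83]. Speed limits (degrees/s): [108.29, 108.29, 136.94, 136.94, 172.46, 172.46, 172.46].

## Interface

Orientations are given as [roll, pitch, yaw] about the fixed x, y, z axes, in that order (R = Rz(yaw) Ry(pitch) Rx(roll)).
In Python, from rig import telemetry, optics, arm gives the robot as it stands.
- The arm moves only by the tool apply_moves, never from a script. Its arguments are lists of equal length, an entry for each row: "translation": the shift along the tool's x, y, z in cm, a list of three; "yaw": the turn about the tool's y in degrees. In form: {"translation": [[dx, dy, dz], ...], "yaw": [yaw, ...]}. A call has 1 to 12 rows; each row shifts and turns the commanded pose from where the row before left it, along the tool's axes as they then stand; what a row does not reach is not made up. A row lasts 1/12 s, in which the tool goes at most 41.7 mm and 7.16 degrees, less where a joint would pass 70% of its speed; a pose out of reach is approached as far as the arm can. A call with a gripper value outside its range is refused whole. "grip" is the opening, from 0 (shut) to 1 (fully open), set as the call begins (left out, the last holds). The fingers move at their own pace and stop on an object; "force" is the grip in N (left out, the last holds). Time passes only in rows, so rows that do not move let the fingers close. It gives the time, the measured TCP pose, the force and the opening at its end, in the units of the state.
- telemetry.observe(): the state, without advancing time (a new reading comes with each control period).
- optics.snapshot(name): name is "scene" or "top" or "wrist"; returns a dict with "img" (384x512x3 uint8, blue, green, red), "depth" (384x512 float32, mm along the optical axis (not along the pixel's ray), 0 where there is no reading), "intrinsics" (3x3 intrinsics, pixels), "cam_to_world" (4x4, takes a point from camera to world coordinates); the wrist camera has in their place "hand_eye" (4x4, takes a point from camera to tool coordinates, whose origin is the TCP and whose axes are the tool frame's). Camera axes: x right, y up, looking along -z (the intrinsics and any distortion apply to the point x, -y, -z); pixel columns grow to the right and rows downward; lengths in mm; the calibration is good to about 2 mm. The wrist camera is an equidistant fisheye: a pixel r from the principal point sees the ray r / f radians off the axis. A picture is of the moment at which its call begins: read the wrist's pose just before it.
- arm.sign_off(): hands the job in, once; it reports no verdict.
The state is a dict: "clock": time; "joints": joint angles; "joint_vel": joint speeds; "effort": joint torques, N m; "ee_pos": TCP position; "ee_rot": TCP orientation; "contact_force": force on the tool from outside, world axes, zero at the start; "ft_torque": the same for the moment, N m; "grip_width": finger opening in mm.
Only numpy, scipy, OpenCV 4.12 (cv2) and the standard library are available. Lean on these libraries where they do the work, as an engineer would, in place of code of your own. Each camera call takes 0.05 s, during which the arm holds its last target. There are 200 camera calls.

## Task

Take the stick pressure gauge out of its holder and press its mouth squarely down over the bare valve stem of the uncapped gas cylinder until the mouth seats on the brass collar; keep it pressed there with a steady 12 to 16 N (never more than 18 N) for two seconds, so that the pressure pushes the indicator rod out of the gauge's top. Then pull the gauge off and stand it upright in its holder again, let go, with the rod still out to be read; leave the capped cylinder and the other things alone.

Things in the scene. Friction and masses are not known exactly. Their poses are not given: they have to be found in the camera images.
- gauge_grip (a point): Centre of the gauge's barrel, the place to grip: a round steel barrel, 22 mm across and 42 mm tall, from 38 to 80 mm above the gauge's mouth (the point given lies 60 mm above it, on the axis; z up along the gauge). A thin white rod with a 10 mm button sticks 4 mm out of its top at first, and up to 27 mm while pressed: leave 35 mm free above the barrel.
- gauge_mouth (a point): Centre of the mouth in the underside of the gauge's square aluminium chuck (26 x 26 x 26 mm, under the barrel). The mouth is a 5 mm deep funnel, 21 mm wide, into a bore of 13.5 mm; the rod's foot lies 8 mm deep in the bore. The chuck is sprung: pushed up into the barrel it gives up to 8 mm, from 3 N, 2.5 N more per mm (stop at 23 N).
- gauge: The stick gauge as a whole, loose, upright, about 0.1 kg, 84 mm tall; origin at the centre of its mouth at rest, z up along it.
- gauge_rod (a joint): How far the indicator rod has been pushed out (m): 0 at first. Friction (6 N) holds it, so it stays out after the gauge is pulled off. Depending on the hidden pressure it ends 6 to 15 mm out when the mouth is fully seated.
- holder_floor (a point): Centre of the flat floor of the round hole in the holder, where the gauge's mouth rests. The holder is a white block, 64 x 64 mm and 26 mm tall on a grey foot 84 mm square, fixed to the table; its hole is 42 mm wide and 20 mm deep, its floor 6 mm above the table.
- cylinder: The gas cylinder to be gauged: stubby, aluminium, 84 mm across, standing fixed on the table; origin under its centre, z up. Its neck ends 84 mm up; out of it, on the axis, rises a brass valve with a flat collar (30 mm across), screwed in to a depth that differs each time and is not measured: the collar's top lies 90 to 120 mm above the table.
- cylinder_neck (a point): Top centre of that cylinder's neck, 84 mm above the table. On this axis the bare brass stem, 10 mm thick with a round tip, stands 26 mm above the collar. It is a plunger pushed up by the gas: it gives up to 20 mm downwards (from 1.5 to 5 N, then 0.4 N per mm) and 3 mm sideways (1.5 N per mm). The rod moves only when the gauge is pushed down with over 6 N.
- capped_cylinder: A second cylinder, the same but with a grey dust cap (22 mm across, 29 mm tall) over its stem. Leave it alone. Origin under its centre; fixed.
- petri_dish: Bystander: petri dish, 59 mm across, 15 mm tall; origin under its centre.
- timer: Bystander: lab timer, 64 x 64 x 19 mm; origin under its centre.
- slide_box: Bystander: slide box, 65 x 85 x 30 mm; origin under its centre.
- syringe_pack: Bystander: wrapped syringe lying flat, 90 x 36 x 16 mm; origin under its centre.
- tape_roll: Bystander: roll of tape lying flat, 100 mm across, 25 mm tall; origin under its centre.
Mind the look-alikes: they are no part of the job. Of the things that look like the gauge, the smaller one is meant.

How it is judged:
By the outcome, as a careful person would: the job done as asked, in the order asked, and still so for the second after the job is handed in, with the robot touching nothing.
It also fails if it takes over 59 s, if anything falls off the work surface, if the arm or the gripper's body presses on something with over 40 N, if the wrist force passes 120 N, or if a joint passes its speed limit or range.

## Working session

There is one attempt and no reset: what is moved stays moved. The work goes in short steps, Python scripts to look and compute and a tool call to move; the robot and the scene stay as the last step left them, time stands still between calls to the robot, and variables do not carry over. Pictures are saved under pics/ and viewed, about 8 in all and at most 12, crops included, and the job is handed in when it is done.

Besides the shell and the picture viewer there is one more tool, called after ">>>" as name(argument=value, ...) on one line, values as JSON. apply_moves: Moves the arm, as the interface text tells. Its arguments: {"type":"object","properties":{"translation":{"type":"array","items":{"type":"array","items":{"type":"number"}}},"yaw":{"type":"array","items":{"type":"number"}},"grip":{"type":"number"},"force":{"type":"number"}},"required":["translation","yaw"]}

```bash
mkdir -p pics; ls; cat > h.py <<'E'
import numpy as np, cv2
from rig import telemetry, optics, arm
from scipy.spatial.transform import Rotation as R
def state(): return telemetry.observe()
def wpos(s,d,px):
    """pixel array + depth -> world (pinhole cams)"""
    K=d["intrinsics"];T=d["cam_to_world"]
    u,v=px[:,0].astype(int),px[:,1].astype(int)
    z=d["depth"][v,u]
    p=np.c_[(px[:,0]-K[0,2])/K[0,0]*z,-(px[:,1]-K[1,2])/K[1,1]*z,-z]
    return p@T[:3,:3].T+T[:3,3]
def tool(s):
    return R.from_euler('xyz',s["ee_rot"],degrees=True).as_matrix(),np.array(s["ee_pos"])
E
python3 - <<'E'
from h import *
s=state();print({k:np.round(v,2).tolist() for k,v in s.items()})
print(tool(s)[0].round(3))
ims=[]
for n in("scene","top","wrist"):
    d=optics.snapshot(n);np.save(f"{n}0.npy",d,allow_pickle=True)
    print(n,d["intrinsics"].round(2).tolist(),[ (k,d[k].round(3).tolist()) for k in d if k in("cam_to_world","hand_eye")],[k for k in d])
    cv2.imwrite(f"pics/{n}0.png",d["img"]);ims.append(d["img"])
cv2.imwrite("pics/st.png",cv2.resize(ims[0],(800,600)))
cv2.imwrite("pics/tp.png",cv2.resize(ims[1],(800,600)))
E
```

```text
pics
{'clock': 0.0, 'joints': [-70.05, 23.95, -0.59, 92.49, 0.27, 63.64, -3.04], 'joint_vel': [-0.05, 0.03, 0.03, -0.06, 0.04, 0.02, 0.02], 'effort': [0.0, -85.13, 0.64, -42.6, -0.05, 0.02, 0.0], 'ee_pos': [237.39, 577.77, 223.83], 'ee_rot': [-90.07, -0.01, -22.33], 'contact_force': [-0.13, -0.26, 0.02], 'ft_torque': [-0.02, 0.0, -0.03], 'grip_width': 94.23}
[[ 0.925 -0.     0.38 ]
 [-0.38  -0.001  0.925]
 [ 0.    -1.    -0.001]]
scene [[403.6, 0.0, 247.29], [0.0, 403.6, 193.33], [0.0, 0.0, 1.0]] [('cam_to_world', [[0.9, 0.25, -0.356, 182.731], [-0.435, 0.55, -0.713, -591.525], [0.017, 0.797, 0.604, 596.134], [0.0, 0.0, 0.0, 1.0]])] ['img', 'depth', 'intrinsics', 'cam_to_world']
top [[471.64, 0.0, 258.58], [0.0, 471.64, 190.95], [0.0, 0.0, 1.0]] [('cam_to_world', [[-0.001, 0.981, -0.194, 318.721], [-1.0, -0.006, -0.023, -10.358], [-0.024, 0.193, 0.981, 1042.833], [0.0, 0.0, 0.0, 1.0]])] ['img', 'depth', 'intrinsics', 'cam_to_world']
wrist [[297.32, 0.0, 250.92], [0.0, 297.32, 191.38], [0.0, 0.0, 1.0]] [('hand_eye', [[-0.001, -0.963, -0.269, -78.056], [0.001, 0.269, -0.963, -161.153], [1.0, -0.001, 0.0, 0.659], [0.0, 0.0, 0.0, 1.0]])] ['img', 'depth', 'intrinsics', 'hand_eye']
```

View pics/st.png

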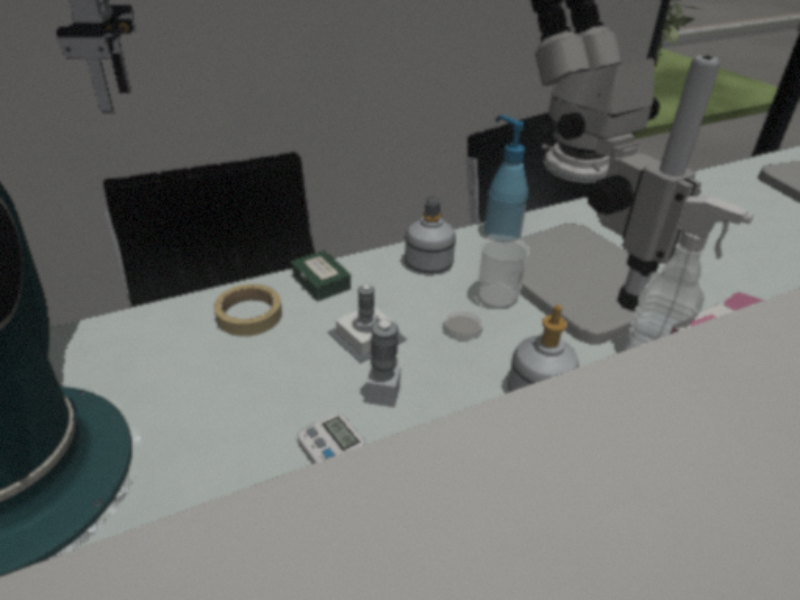

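View pics/tp.png

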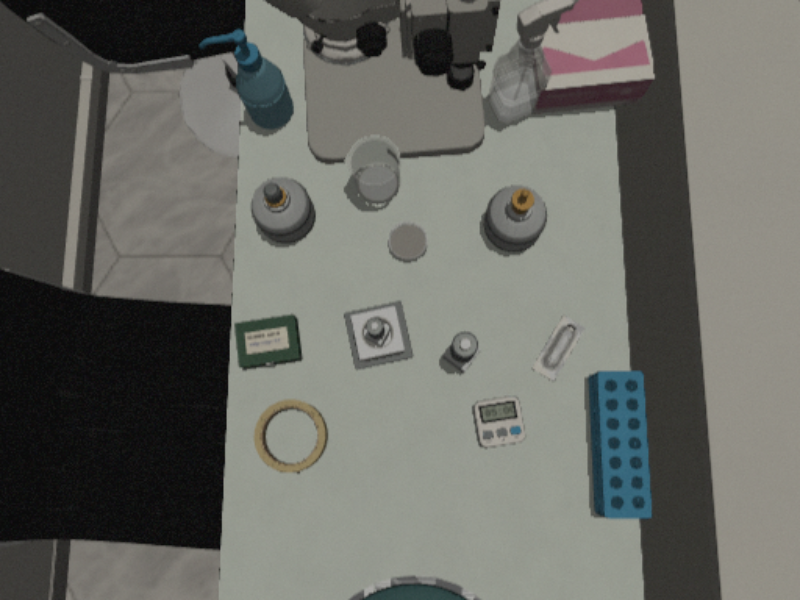

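The two pictures show:

| Thing | Scene pixel (800x600) | Top pixel (800x600) | Choice |
|---|---|---|---|
| Small gauge in the white holder | (366,305) | (376,330) | target |
| Larger gauge standing free | (384,355) | (462,345) | look-alike, leave alone |
| Cylinder with bare brass stem | (553,325) | (520,205) | target |
| Cylinder with grey cap | (431,210) | (275,192) | leave alone |

Next I measure both targets from both views.

```bash
python3 - <<'E'
from h import *
D={n:np.load(f"{n}0.npy",allow_pickle=True).item() for n in("scene","top")}
vv,uu=np.mgrid[:384,:512];px=np.c_[uu.ravel(),vv.ravel()]
W={}
for n,d in D.items():
    W[n]=wpos(None,d,px).reshape(384,512,3); W[n][d["depth"]==0]=np.nan
roi={"top":{"gauge":(376,330),"big":(462,345),"cyl":(518,210),"cap":(280,205)},
     "scene":{"gauge":(366,310),"big":(384,360),"cyl":(553,340),"cap":(431,230)}}
for n in D:
    for k,(a,b) in roi[n].items():
        u,v=int(a*.64),int(b*.64);P=W[n][v-45:v+45,u-30:u+30].reshape(-1,3)
        # local seed
        s=W[n][v-4:v+5,u-4:u+5].reshape(-1,3);c=np.nanmedian(s,0)
        P=P[(np.hypot(*(P[:,:2]-c[:2]).T)<60)]
        out=[]
        for lo in range(5,160,10):
            q=P[(P[:,2]>lo)&(P[:,2]<=lo+10)]
            if len(q)>3: out.append((lo,len(q),((q.min(0)+q.max(0))/2)[:2].round().tolist(),np.ptp(q,0)[:2].round().tolist()))
        print(n,k,c.round(1),"zmax",np.nanmax(P[:,2]).round(1));[print("  ",o) for o in out]
a=D["scene"]["img"];b=D["top"]["img"]
A=cv2.resize(a[165:265,195:295],(400,400),interpolation=2);B=cv2.resize(b[180:250,205:325],(400,233),interpolation=2);C=cv2.resize(b[100:180,290:370],(400,400),interpolation=2)
m=np.zeros((640,800,3),np.uint8);m[:400,:400]=A;m[:400,400:]=C;m[400:633,:400]=B
cv2.imwrite("pics/crop.png",cv2.resize(cv2.convertScaleAbs(m,alpha=1.4),(750,600)))
E
```

```text
scene gauge [465.9  40.3  57.2] zmax 91.9
   (5, 124, [471.0, 40.0], [92.0, 75.0])
   (15, 119, [467.0, 45.0], [66.0, 69.0])
   (25, 261, [469.0, 47.0], [72.0, 69.0])
   (35, 25, [470.0, 44.0], [15.0, 10.0])
   (45, 36, [470.0, 46.0], [22.0, 18.0])
   (55, 37, [469.0, 45.0], [20.0, 16.0])
   (65, 45, [469.0, 46.0], [20.0, 18.0])
   (75, 35, [469.0, 46.0], [20.0, 18.0])
   (85, 53, [471.0, 48.0], [22.0, 21.0])
scene big [434.8 -80.5  75.8] zmax 122.7
   (5, 71, [440.0, -82.0], [46.0, 24.0])
   (15, 77, [423.0, -78.0], [93.0, 31.0])
   (25, 77, [443.0, -78.0], [51.0, 29.0])
   (35, 163, [442.0, -73.0], [51.0, 43.0])
   (45, 43, [440.0, -73.0], [21.0, 17.0])
   (55, 56, [441.0, -72.0], [32.0, 24.0])
   (65, 58, [440.0, -75.0], [27.0, 20.0])
   (75, 70, [441.0, -72.0], [30.0, 27.0])
   (85, 70, [441.0, -72.0], [30.0, 25.0])
   (95, 74, [442.0, -72.0], [31.0, 25.0])
   (105, 103, [442.0, -70.0], [33.0, 29.0])
   (115, 108, [441.0, -68.0], [27.0, 30.0])
scene cyl [ 627.6 -154.5   96.5] zmax 144.3
   (5, 17, [597.0, -131.0], [10.0, 23.0])
   (15, 20, [596.0, -135.0], [9.0, 28.0])
   (25, 32
[... 2419 characters left out ...]
0, -143.0], [28.0, 29.0])
   (115, 94, [634.0, -143.0], [30.0, 29.0])
   (125, 10, [634.0, -143.0], [7.0, 9.0])
   (135, 19, [635.0, -144.0], [9.0, 9.0])
top cap [638.2 181.3  84.7] zmax 123.5
   (5, 63, [626.0, 184.0], [93.0, 75.0])
   (15, 49, [637.0, 180.0], [56.0, 66.0])
   (25, 56, [634.0, 184.0], [50.0, 73.0])
   (35, 41, [631.0, 178.0], [44.0, 63.0])
   (45, 98, [646.0, 188.0], [75.0, 82.0])
   (55, 205, [650.0, 188.0], [80.0, 79.0])
   (65, 502, [650.0, 188.0], [74.0, 75.0])
   (75, 129, [649.0, 187.0], [45.0, 54.0])
   (85, 59, [647.0, 188.0], [32.0, 29.0])
   (95, 22, [646.0, 187.0], [14.0, 22.0])
   (105, 32, [650.0, 187.0], [24.0, 21.0])
   (115, 72, [650.0, 188.0], [17.0, 23.0])
```

View pics/crop.png

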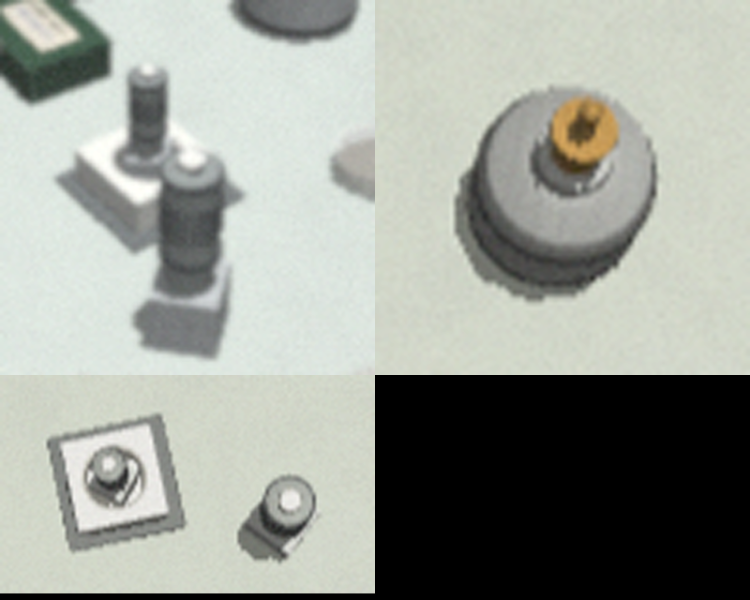

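The close crop confirms it. The gauge in the holder has a top at about 91 mm and a barrel about 21 mm wide, against 124 mm and 30 mm for the free-standing one, so the one in the holder is the smaller and is the one meant. The cylinder with the bare brass stem has its collar top at about 119 mm and its stem tip at about 145 mm. I'll move to hover over the gauge.

>>> apply_moves(translation=[[2.78, 0, -2.66], [2.78, 0, -2.66], [2.78, 0, -2.66], [2.78, 0, -2.66], [2.78, 0, -2.66], [2.78, 0, -2.66], [2.78, 0, -2.66], [2.78, 0, -2.66], [2.78, 0, -2.66], [2.78, 0, -2.66], [2.78, 0, -2.66], [2.78, 0, -2.66]], yaw=[0, 0, 0, 0, 0, 0, 0, 0, 0, 0, 0, 0], grip=0.6)

```text
clock: 1.15
ee_pos: [425.0, 154.2, 224.6]
ee_rot: [-90.0, -0.0, -22.3]
contact_force: [1.0, 0.6, 0.5]
grip_width: 56.6
```

>>> apply_moves(translation=[[2.78, 0, -2.66], [2.78, 0, -2.66], [2.78, 0, -2.66], [0, 0, 0], [0, 0, 0], [0, 0, 0], [0, 0, 0], [0, 0, 0], [0, 0, 0], [0, 0, 0], [0, 0, 0], [0, 0, 0]], yaw=[0, 0, 0, 7, 7, 7, 7, 7, 7, 7, 7, 4])

```text
clock: 2.15
ee_pos: [471.5, 50.6, 224.4]
ee_rot: [-90.0, -0.0, -82.7]
contact_force: [0.5, 0.7, 0.2]
grip_width: 56.3
```

```bash
cat >> h.py <<'E'
def wrist(name=None):
    s=state();d=optics.snapshot("wrist")
    Rt,p=tool(s);K=d["intrinsics"];H=d["hand_eye"]
    vv,uu=np.mgrid[:384,:512];x=(uu-K[0,2])/K[0,0];y=(vv-K[1,2])/K[1,1]
    th=np.hypot(x,y);k=np.tan(th)/np.maximum(th,1e-9);z=d["depth"].astype(float)
    ok=(z>0)&(th<1.4)
    c=np.stack([x*k*z,-y*k*z,-z],-1);W=(c@H[:3,:3].T+H[:3,3])@Rt.T+p;W[~ok]=np.nan
    ray=np.stack([x*k,-y*k,-np.ones_like(x)],-1)@(Rt@H[:3,:3]).T; org=Rt@H[:3,3]+p
    if name: cv2.imwrite(f"pics/{name}.png",d["img"])
    return s,d,W,ray,org
E
python3 - <<'E'
from h import *
s,d,W,ray,org=wrist("w1")
print(np.round(s["ee_pos"],1),org.round(1))
m=(np.hypot(W[...,0]-472,W[...,1]-50)<45)
P=W[m];
for lo in list(range(-5,100,5)):
    q=P[(P[:,2]>lo)&(P[:,2]<=lo+5)]
    if len(q)>5: print(lo,len(q),((q.min(0)+q.max(0))/2)[:2].round(1),np.ptp(q,0)[:2].round(),np.median(q,0).round(1))
v,u=np.nonzero(m&(W[...,2]>82));print("px",u.min(),u.max(),v.min(),v.max())
E
```

```text
[471.5  50.6 224.4] [462.1 128.8 385.5]
-5 11 [471.2  49.8] [85. 87.] [ 4.612e+02  3.730e+01 -3.000e-01]
0 568 [471.9  49.9] [89. 90.] [470.6  60.    4.1]
5 531 [472.9  50.8] [86. 87.] [469.7  59.4   5.9]
10 54 [464.2  61.8] [57. 54.] [469.2  64.5  12.7]
15 52 [465.9  62.7] [55. 53.] [466.9  72.4  17.2]
20 85 [464.6  55. ] [56. 67.] [472.6  62.2  23.7]
25 1621 [472.6  51.6] [74. 75.] [471.5  57.4  26.9]
30 161 [471.2  55.7] [34. 25.] [468.1  58.9  33. ]
45 20 [470.9  58.2] [22.  9.] [470.5  61.2  49.4]
50 22 [470.2  57.6] [20. 10.] [468.8  60.8  51.1]
55 12 [471.2  59.6] [18.  6.] [471.1  61.   57.5]
60 16 [470.8  58.4] [21.  8.] [468.8  60.1  63.2]
65 21 [470.8  58.5] [21.  9.] [470.4  61.3  68.1]
70 20 [470.3  56.9] [21. 11.] [468.9  60.8  73.6]
75 18 [472.   58.3] [21.  8.] [471.1  61.1  75.7]
80 17 [470.8  51.7] [21. 22.] [470.6  60.6  84.6]
85 310 [471.3  51.5] [23. 23.] [471.3  52.7  86.8]
90 60 [471.3  51.5] [9. 9.] [471.1  51.5  91.1]
px 83 416 175 383
```

View pics/w1.png

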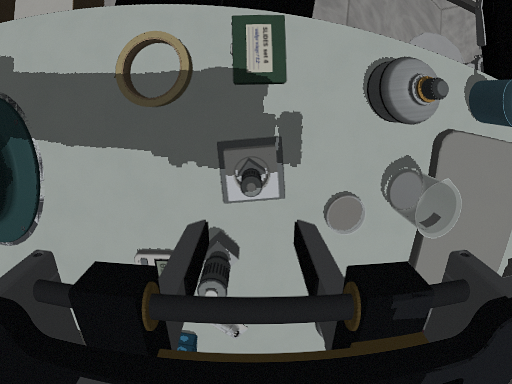

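The wrist picture shows the gauge at pixel (251,180), between the fingers, with the look-alike at (213,270) clear of them. The axis is at (471.3, 51.5), the barrel top at 86.8 and the block top at 26.9, which agrees with the description. I'll descend and then grip.

>>> apply_moves(translation=[[-0.09, 1.0, 0], [0, 2.5, 0], [0, 3.0, 0], [0, 3.0, 0], [0, 2.5, 0], [0, 1.5, 0], [0, 1.0, 0], [0, 0.8, 0], [0, 0.5, 0], [0, 0, 0], [0, 0, 0]], yaw=[0, 0, 0, 0, 0, 0, 0, 0, 0, 0, 0])

```text
clock: 3.12
ee_pos: [471.8, 51.5, 66.9]
ee_rot: [-90.0, 0.0, -82.3]
contact_force: [0.9, -0.0, -0.3]
grip_width: 56.5
```

>>> apply_moves(translation=[[0, 0, 0], [0, 0, 0], [0, 0, 0], [0, 0, 0], [0, 0, 0], [0, 0, 0], [0, 0, 0], [0, 0, 0], [0, 0, 0], [0, 0, 0]], yaw=[0, 0, 0, 0, 0, 0, 0, 0, 0, 0], grip=0.1, force=45)

```text
clock: 3.95
ee_pos: [471.5, 51.5, 66.5]
ee_rot: [-90.0, -0.0, -82.3]
contact_force: [-0.5, 1.0, 2.2]
grip_width: 21.6
```

>>> apply_moves(translation=[[0, -0.5, 0], [0, -1.0, 0], [0, -2.0, 0], [0, -2.5, 0], [0, -3.0, 0], [0, -3.0, 0], [0, -2.5, 0], [0, -2.0, 0], [0, -1.0, 0], [0, -0.5, 0], [0, 0, 0], [0, 0, 0]], yaw=[0, 0, 0, 0, 0, 0, 0, 0, 0, 0, 0, 0])

```text
clock: 4.95
ee_pos: [471.1, 51.4, 245.7]
ee_rot: [-90.1, -0.0, -82.3]
contact_force: [0.1, -0.6, -1.4]
grip_width: 21.5
```

```bash
python3 - <<'E'
from h import *
s=state();print(s["contact_force"],s["ft_torque"],s["ee_pos"],s["grip_width"]);Rt,p=tool(s);print(Rt.round(4).tolist())
for t in([632,-222,None],):
    print("to",t,(Rt.T@(np.array([t[0],t[1],p[2]])-p)).round(1))
vv,uu=np.mgrid[:384,:512];px=np.c_[uu.ravel(),vv.ravel()]
for n in("scene","top"):
    d=np.load(f"{n}0.npy",allow_pickle=True).item();P=wpos(None,d,px);P=P[d["depth"].ravel()>0]
    q=P[(P[:,2]>150)&(P[:,0]>300)&(P[:,0]<1000)&(abs(P[:,1])<350)]
    for y in range(-350,350,50):
        r=q[(q[:,1]>=y)&(q[:,1]<y+50)]
        if len(r): print(n,y,"xmin",r[:,0].min().round(),"zmax",r[:,2].max().round())
E
```

```text
[ 0.07079944 -0.633955   -1.38130248] [-0.03776847  0.04012439  0.03205354] [471.05696784  51.43896887 245.69009192] 21.534400542241748
[[0.1334, -0.001, 0.9911], [-0.9911, -0.0004, 0.1334], [0.0002, -1.0, -0.001]]
to [632, -222, None] [ 2.925e+02 -1.000e-01  1.230e+02]
scene -350 xmin 300.0 zmax 242.0
scene -250 xmin 840.0 zmax 245.0
scene -200 xmin 807.0 zmax 248.0
scene -150 xmin 807.0 zmax 247.0
scene -100 xmin 779.0 zmax 387.0
scene -50 xmin 773.0 zmax 245.0
scene 0 xmin 756.0 zmax 356.0
scene 50 xmin 757.0 zmax 361.0
scene 100 xmin 776.0 zmax 401.0
scene 150 xmin 784.0 zmax 409.0
scene 200 xmin 801.0 zmax 213.0
scene 250 xmin 808.0 zmax 210.0
top -350 xmin 300.0 zmax 243.0
top -250 xmin 845.0 zmax 233.0
top -200 xmin 810.0 zmax 249.0
top -150 xmin 808.0 zmax 249.0
top -100 xmin 791.0 zmax 247.0
top -50 xmin 774.0 zmax 245.0
top 0 xmin 758.0 zmax 307.0
top 50 xmin 758.0 zmax 330.0
top 100 xmin 778.0 zmax 339.0
top 150 xmin 783.0 zmax 337.0
top 200 xmin 804.0 zmax 213.0
top 250 xmin 808.0 zmax 213.0
```

Nothing tall lies within reach of the path: the microscope starts at x > 755, and the wall at y < -300 is clear. I'll move beside the cylinder so the wrist camera looks straight down on the stem.

>>> apply_moves(translation=[[1.5, 0, 0.63], [2.7, 0, 1.14], [3.3, 0, 1.39], [3.6, 0, 1.52], [3.6, 0, 1.52], [3.6, 0, 1.52], [3.6, 0, 1.52], [3.3, 0, 1.39], [2.5, 0, 1.05], [1.5, 0, 0.63], [0, 0, 0], [0, 0, 0]], yaw=[0, 0, 0, 0, 0, 0, 0, 0, 0, 0, 0, 0])

```text
clock: 5.95
ee_pos: [631.8, -222.3, 244.4]
ee_rot: [-90.2, 0.0, -82.4]
contact_force: [-0.3, -0.2, -1.1]
grip_width: 21.3
```

```bash
python3 - <<'E'
from h import *
for i in range(2): s,d,W,ray,org=wrist("w2")
np.save("w2.npy",dict(W=W,img=d["img"],ray=ray,org=org,s=s),allow_pickle=True)
print(np.round(s["ee_pos"],1),s["contact_force"],org.round(1))
m=(np.hypot(W[...,0]-634,W[...,1]+144)<48)
P=W[m]
for lo in list(range(50,155,5)):
    q=P[(P[:,2]>lo)&(P[:,2]<=lo+5)]
    if len(q)>5: print(lo,len(q),((q.min(0)+q.max(0))/2)[:2].round(1),np.ptp(q,0)[:2].round(),np.median(q,0).round(1))
# brass mask by colour -> contour
h=cv2.cvtColor(d["img"],cv2.COLOR_BGR2HSV);b=m&(h[...,1]>90)
v,u=np.nonzero(b);print("brass",len(v),u.mean(),v.mean(),np.nanmedian(W[b],0).round(1))
# gauge in hand
Rt,p=tool(s);T=(W-p)@Rt
g=(abs(T[...,0])<25)&(abs(T[...,2])<25)&(T[...,1]>-40)&(T[...,1]<75)
for lo in range(-35,75,5):
    q=T[g&(T[...,1]>lo)&(T[...,1]<=lo+5)]
    if len(q)>5: print("tool y",lo,len(q),"x",q[:,0].min().round(1),q[:,0].max().round(1),"z",q[:,2].min().round(1),q[:,2].max().round(1))
E
```

```text
[ 631.8 -221.2  244.9] [-0.42632113 -0.43177402 -0.88422573] [ 622.3 -143.1  406.1]
50 129 [ 634.8 -144.2] [84. 84.] [ 632.5 -141.6   53.2]
55 207 [ 634.5 -144.5] [82. 81.] [ 628.3 -142.6   57.3]
60 294 [ 634.6 -144.6] [78. 78.] [ 627.9 -148.1   63.3]
65 934 [ 634.6 -144.3] [74. 75.] [ 634.  -142.1   67.7]
70 989 [ 635.  -143.4] [63. 64.] [ 632.6 -144.4   72.9]
75 491 [ 635.6 -144.3] [51. 53.] [ 633.4 -144.2   76. ]
80 96 [ 635.2 -144.3] [35. 36.] [ 626.6 -139.2   84.2]
85 30 [ 630.8 -144.9] [25. 34.] [ 623.8 -143.7   85.5]
115 625 [ 634.5 -144.5] [30. 29.] [ 634.  -144.5  117.4]
130 9 [ 634.5 -144.3] [11. 10.] [ 634.4 -144.6  134.4]
135 12 [ 634.9 -143.7] [10.  9.] [ 631.3 -143.9  139.4]
140 90 [ 634.7 -144.1] [10.  8.] [ 634.7 -144.2  142. ]
brass 1580 297.3164556962025 211.1632911392405 [ 641.3 -183.5  332. ]
tool y -35 255 x -11.0 7.6 z -22.2 23.4
tool y -30 272 x -10.5 3.5 z -22.4 23.1
tool y -25 1033 x -10.8 9.6 z -22.4 23.4
tool y -20 697 x -12.1 11.5 z -22.2 23.5
tool y -15 287 x -11.5 -3.4 z -21.9 23.3
tool y -10 320 x -11.7 -2.2 z -22.0 23.2
tool y -5 252 x -11.6 -4.3 z -22.0 23.2
tool y 0 239 x -11.6 -4.8 z -21.3 22.7
tool y 5 203 x -11.7 -4.3 z -21.9 22.7
tool y 10 161 x -11.1 -1.8 z -20.0 20.5
tool y 15 165 x -11.8 -1.2 z -14.7 15.9
tool y 25 24 x -9.2 -6.5 z -5.5 6.1
tool y 30 398 x -18.3 1.0 z -12.0 18.2
tool y 35 102 x -17.8 -3.0 z -13.0 17.9
tool y 40 86 x -17.9 -1.2 z -14.1 18.2
tool y 45 93 x -18.0 2.9 z -16.9 18.0
tool y 50 83 x -17.5 2.9 z -17.0 17.3
tool y 55 72 x -18.0 3.3 z -17.3 17.8
```

View pics/w2.png

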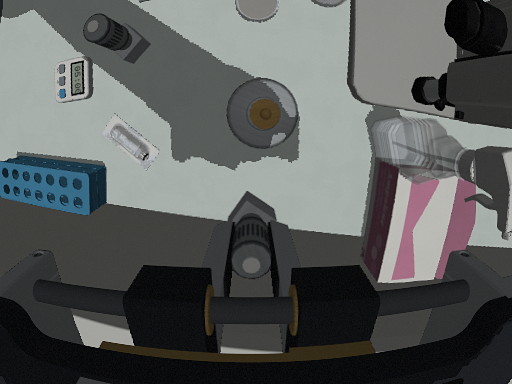

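The wrist picture shows the bare brass stem at (265,113) and the gauge gripped upright at (250,250), centred between the fingers. The stem axis is (634.6, -144.3), the collar top about 117.5 and the tip about 143. I'll go over it, come partway down, and check.

>>> apply_moves(translation=[[-1.0, 0, 0.17], [-2.0, 0, 0.34], [-2.2, 0, 0.37], [-1.6, 0, 0.26], [-0.83, 0, 0.14], [0, 1.0, 0], [0, 1.3, 0], [0, 0.7, 0], [0, 0, 0], [0, 0, 0], [0, 0, 0]], yaw=[0, 0, 0, 0, 0, 0, 0, 0, 0, 0, 0])

```text
clock: 6.97
ee_pos: [634.9, -145.1, 216.6]
ee_rot: [-90.0, -0.0, -82.4]
contact_force: [0.3, 0.1, -0.7]
grip_width: 21.1
```

```bash
python3 - <<'E'
from h import *
f=[]
for i in range(5):
    s=state();f.append(np.r_[s["contact_force"],s["ee_pos"],s["ee_rot"]]); d=optics.snapshot(["scene","top"][i%2])
    if i==4: cv2.imwrite("pics/s2.png",cv2.resize(d["img"][170:270,300:400],(600,600),interpolation=2))
f=np.array(f);print(f.mean(0).round(2),f.std(0).round(2))
E
```

```text
[ 2.8000e-01 -1.5000e-01 -9.4000e-01  6.3501e+02 -1.4473e+02  2.1677e+02
 -8.9980e+01 -2.0000e-02 -8.2370e+01] [0.4  0.28 0.2  0.07 0.22 0.11 0.01 0.   0.02]
```

View pics/s2.png

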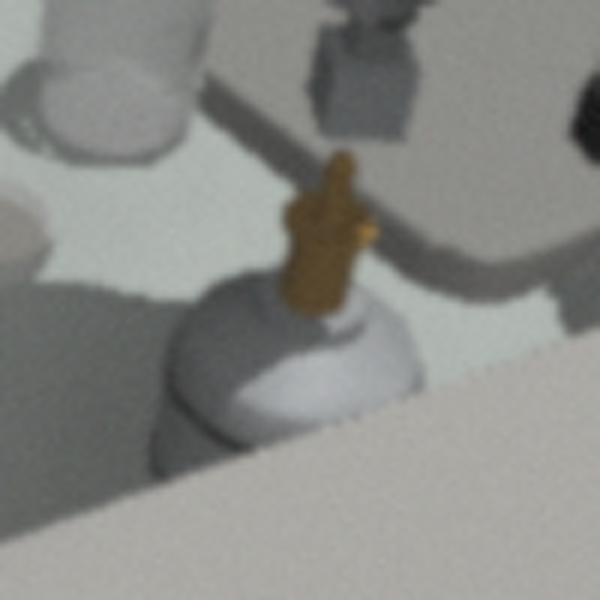

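The scene crop shows the chuck at (363,80) above the stem tip at (343,160). It may be a few mm off to the right, so I'll quantify it from the same view.

```bash
python3 - <<'E'
from h import *
s=state();p=np.array(s["ee_pos"])
vv,uu=np.mgrid[:384,:512];px=np.c_[uu.ravel(),vv.ravel()]
for n in("scene","top"):
    d=optics.snapshot(n);K=d["intrinsics"];T=d["cam_to_world"]
    P=wpos(None,d,px);P[d["depth"].ravel()==0]=np.nan
    def proj(w):
        c=T[:3,:3].T@(np.array(w)-T[:3,3]);return np.array([K[0,2]+K[0,0]*c[0]/-c[2],K[1,2]-K[1,1]*c[1]/-c[2]])
    print(n,"tip pred",proj([634.6,-144.3,143]).round(1),"mouth pred",proj([p[0],p[1],p[2]-60.4]).round(1),"chuck top pred",proj([p[0],p[1],p[2]-34]).round(1), "px/mm x,y",(proj([635.6,-144.3,143])-proj([634.6,-144.3,143])).round(2),(proj([634.6,-143.3,143])-proj([634.6,-144.3,143])).round(2))
    near=np.hypot(P[:,0]-635,P[:,1]+145)<32
    for a,b in((110,119),(125,145),(156,166),(166,176),(176,184),(188,196)):
        m=near&(P[:,2]>a)&(P[:,2]<b)
        if m.sum()>4:
            q=P[m];u=px[m];print(a,b,m.sum(),"xy mid",((q.min(0)+q.max(0))/2).round(1),np.ptp(q,0).round(0),"u",u[:,0].min(),u[:,0].max(),"v",u[:,1].min(),u[:,1].max())
E
```

```text
scene tip pred [356.8 194.5] mouth pred [358.3 188.6] chuck top pred [361.  176.9] px/mm x,y [ 0.43 -0.13] [-0.34 -0.3 ]
110 119 119 xy mid [ 633.  -147.1  115.4] [28. 30.  7.] u 347 362 v 202 212
125 145 52 xy mid [ 632.2 -147.5  134.8] [ 8.  9. 19.] u 353 359 v 195 204
156 166 76 xy mid [ 628.4 -146.3  161.1] [24. 35. 10.] u 351 368 v 182 193
166 176 87 xy mid [ 629.3 -147.2  171. ] [25. 36. 10.] u 352 369 v 178 189
176 184 112 xy mid [ 632.3 -147.3  180. ] [30. 34.  8.] u 353 370 v 174 185
188 196 32 xy mid [ 632.9 -148.8  192.1] [17. 15.  7.] u 357 369 v 173 177
top tip pred [336.4 122.5] mouth pred [337.3 120. ] chuck top pred [339.3 115.3] px/mm x,y [-0.02 -0.48] [-0.5  0. ]
```

In the scene view the chuck and the collar agree to about 1 mm: xy (632.3, -147.3) against (633.0, -147.1). So the gauge is aligned, and I'll descend with force checks.

>>> apply_moves(translation=[[0, 0.6, 0], [0, 0.6, 0], [0, 0.4, 0], [0, 0.2, 0], [0, 0.2, 0], [0, 0.2, 0], [0, 0.2, 0], [0, 0.2, 0], [0, 0.2, 0], [0, 0.2, 0], [0, 0, 0], [0, 0, 0]], yaw=[0, 0, 0, 0, 0, 0, 0, 0, 0, 0, 0, 0])

```text
clock: 8.32
ee_pos: [635.0, -144.2, 186.6]
ee_rot: [-90.0, -0.0, -82.3]
contact_force: [-0.4, -0.3, 4.1]
grip_width: 21.4
```

>>> apply_moves(translation=[[0, 0.2, 0], [0, 0.2, 0], [0, 0.1, 0], [0, 0, 0], [0, 0, 0]], yaw=[0, 0, 0, 0, 0])

```text
clock: 8.73
ee_pos: [635.0, -144.3, 181.7]
ee_rot: [-90.0, -0.0, -82.3]
contact_force: [0.3, -0.1, 5.5]
grip_width: 21.3
```

>>> apply_moves(translation=[[0, 0.1, 0], [0, 0.05, 0], [0, 0, 0], [0, 0, 0]], yaw=[0, 0, 0, 0])

```text
clock: 9.07
ee_pos: [635.0, -144.2, 180.1]
ee_rot: [-90.0, -0.0, -82.3]
contact_force: [0.3, 0.1, 4.7]
grip_width: 21.5
```

>>> apply_moves(translation=[[0, 0.1, 0], [0, 0.0, 0], [0, 0, 0]], yaw=[0, 0, 0])

```text
clock: 9.32
ee_pos: [634.9, -144.2, 179.1]
ee_rot: [-90.0, -0.0, -82.3]
contact_force: [-0.2, -0.2, 4.5]
grip_width: 21.4
```

>>> apply_moves(translation=[[0, 0.1, 0], [0, 0.0, 0], [0, 0, 0]], yaw=[0, 0, 0])

```text
clock: 9.57
ee_pos: [635.0, -144.2, 178.1]
ee_rot: [-90.0, -0.0, -82.3]
contact_force: [-0.0, -0.0, 4.8]
grip_width: 21.4
```

>>> apply_moves(translation=[[0, 0.1, 0], [0, 0.0, 0], [0, 0, 0]], yaw=[0, 0, 0])

```text
clock: 9.82
ee_pos: [634.9, -144.2, 177.1]
ee_rot: [-90.0, -0.0, -82.3]
contact_force: [0.2, 0.5, 5.3]
grip_width: 21.5
```

>>> apply_moves(translation=[[0, 0.05, 0], [0, 0.0, 0], [0, 0, 0]], yaw=[0, 0, 0])

```text
clock: 10.07
ee_pos: [635.0, -144.2, 176.6]
ee_rot: [-90.0, -0.0, -82.3]
contact_force: [-0.9, -1.0, 4.8]
grip_width: 21.4
```

>>> apply_moves(translation=[[0, 0.1, 0], [0, 0.0, 0], [0, 0, 0]], yaw=[0, 0, 0])

```text
clock: 10.32
ee_pos: [635.0, -144.2, 175.6]
ee_rot: [-90.0, -0.0, -82.3]
contact_force: [-0.3, 0.4, 6.6]
grip_width: 21.4
```

>>> apply_moves(translation=[[0, 0.05, 0], [0, 0.0, 0], [0, 0, 0]], yaw=[0, 0, 0])

```text
clock: 10.57
ee_pos: [635.0, -144.2, 175.2]
ee_rot: [-90.0, -0.0, -82.3]
contact_force: [-0.6, -0.2, 7.6]
grip_width: 21.6
```

>>> apply_moves(translation=[[0, 0.1, 0], [0, 0.0, 0], [0, 0, 0]], yaw=[0, 0, 0])

```text
clock: 10.82
ee_pos: [635.0, -144.3, 174.4]
ee_rot: [-90.0, -0.0, -82.3]
contact_force: [-0.9, 0.1, 8.9]
grip_width: 21.5
```

>>> apply_moves(translation=[[0, 0.05, 0], [0, 0.0, 0], [0, 0, 0]], yaw=[0, 0, 0])

```text
clock: 11.07
ee_pos: [635.0, -144.3, 174.0]
ee_rot: [-90.0, -0.0, -82.3]
contact_force: [-1.4, 0.6, 9.6]
grip_width: 21.3
```

>>> apply_moves(translation=[[0, 0.1, 0], [0, 0.04, 0], [0, 0, 0], [0, 0, 0]], yaw=[0, 0, 0, 0])

```text
clock: 11.4
ee_pos: [635.1, -144.3, 172.8]
ee_rot: [-90.0, -0.0, -82.3]
contact_force: [-2.8, 1.5, 13.1]
grip_width: 21.6
```

```bash
python3 - <<'E'
from h import *
f=[]
for i in range(8):
    s=state();f.append(np.r_[s["contact_force"],s["ee_pos"][2],s["clock"]]); d=optics.snapshot("scene")
f=np.array(f);print(f.round(2));print(f.mean(0).round(2))
E
```

```text
[[ -2.81   1.5   13.06 172.78  11.4 ]
 [ -2.53   1.14  13.27 172.8   11.45]
 [ -2.54   1.37  12.2  172.77  11.5 ]
 [ -3.06  -0.28  13.8  172.82  11.55]
 [ -1.51   1.06  13.09 172.79  11.6 ]
 [ -2.05   1.03  13.95 172.79  11.65]
 [ -3.61   0.91  14.55 172.8   11.7 ]
 [ -2.76   0.26  13.12 172.8   11.75]]
[ -2.61   0.88  13.38 172.79  11.58]
```

Seated: the push averages 13.4 N on the sensor, about 14.3 N counting the gauge's weight, and it is steady. I'll hold.

>>> apply_moves(translation=[[0, 0, 0], [0, 0, 0], [0, 0, 0], [0, 0, 0], [0, 0, 0], [0, 0, 0], [0, 0, 0], [0, 0, 0], [0, 0, 0], [0, 0, 0], [0, 0, 0], [0, 0, 0]], yaw=[0, 0, 0, 0, 0, 0, 0, 0, 0, 0, 0, 0])

```text
clock: 12.8
ee_pos: [635.1, -144.3, 172.8]
ee_rot: [-90.0, -0.0, -82.3]
contact_force: [-2.1, 1.2, 12.7]
grip_width: 21.5
```

```bash
python3 - <<'E'
from h import *
f=[]
for i in range(6):
    s=state();f.append(np.r_[s["contact_force"],s["ee_pos"][2],s["clock"]])
    if i==0: s,d,W,ray,org=wrist("w3")
    else: d=optics.snapshot("scene")
cv2.imwrite("pics/s3.png",d["img"])
f=np.array(f);print(f.round(2).tolist());print(f.mean(0).round(2))
Rt,p=tool(s);T=(W-p)@Rt
g=(abs(T[...,0])<16)&(abs(T[...,2])<9)&(T[...,1]>-60)&(T[...,1]<-10)
for lo in range(-60,-10,4):
    q=T[g&(T[...,1]>lo)&(T[...,1]<=lo+4)]
    if len(q)>3: print("tool y",lo,len(q),q.min(0).round(1),q.max(0).round(1))
A=cv2.resize(d["img"][150:230,320:400],(400,400),interpolation=2);B=cv2.resize(cv2.imread("pics/w3.png")[190:290,200:300],(400,400),interpolation=2)
cv2.imwrite("pics/c3.png",cv2.convertScaleAbs(np.hstack([A,B]),alpha=1.4))
E
```

```text
[[-2.09, 1.17, 12.7, 172.81, 12.8], [-2.84, 1.48, 13.41, 172.78, 12.85], [-2.46, 1.63, 13.64, 172.77, 12.9], [-3.18, 0.9, 13.56, 172.83, 12.95], [-2.36, 0.43, 12.74, 172.79, 13.0], [-3.24, 0.95, 12.76, 172.81, 13.05]]
[ -2.69   1.09  13.13 172.8   12.92]
tool y -44 182 [ -5.2 -41.8  -3.7] [  4.4 -40.    5. ]
tool y -40 108 [ -5.2 -40.   -4.2] [  5.1 -36.1   5.5]
tool y -36 48 [ -3.9 -35.8  -2.3] [ -1.2 -32.    3.7]
tool y -32 49 [ -3.9 -32.   -2.4] [ -0.9 -28.    3.7]
tool y -28 40 [ -3.8 -27.8  -2.4] [ -0.8 -24.1   3.8]
tool y -24 542 [-11.8 -23.9  -9. ] [  8.6 -20.    8.9]
tool y -20 379 [-12.3 -20.   -9. ] [ 10.1 -16.4   9. ]
tool y -16 54 [-11.6 -15.8  -8.2] [ -6.2 -12.1   9. ]
tool y -12 43 [-11.  -11.9  -8.9] [ -4.5 -10.    8.5]
```

View pics/c3.png

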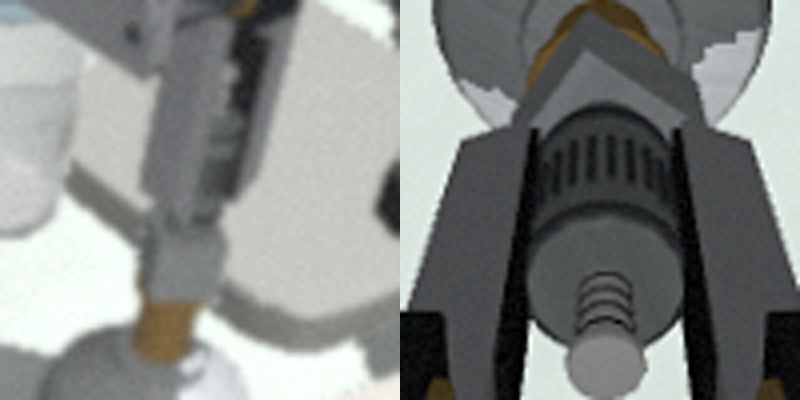

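The chuck sits on the brass collar in the scene crop at (185,270). The rod is about 17 mm out, at (605,350) in the wrist crop. I'll hold another second, then pull straight off, slowly at first.

>>> apply_moves(translation=[[0, 0, 0], [0, 0, 0], [0, 0, 0], [0, 0, 0], [0, 0, 0], [0, 0, 0], [0, 0, 0], [0, 0, 0], [0, 0, 0], [0, 0, 0], [0, 0, 0], [0, 0, 0]], yaw=[0, 0, 0, 0, 0, 0, 0, 0, 0, 0, 0, 0])

```text
clock: 14.1
ee_pos: [635.1, -144.3, 172.8]
ee_rot: [-90.0, -0.0, -82.3]
contact_force: [-2.4, 0.4, 13.2]
grip_width: 21.7
```

>>> apply_moves(translation=[[0, -0.1, 0], [0, -0.2, 0], [0, -0.4, 0], [0, -0.6, 0], [0, -0.8, 0], [0, -1.0, 0], [0, -1.2, 0], [0, -1.4, 0], [0, -1.0, 0], [0, -0.5, 0], [0, 0, 0], [0, 0, 0]], yaw=[0, 0, 0, 0, 0, 0, 0, 0, 0, 0, 0, 0])

```text
clock: 15.1
ee_pos: [634.9, -144.1, 244.0]
ee_rot: [-90.0, 0.0, -82.3]
contact_force: [0.3, -0.0, -1.4]
grip_width: 21.3
```

```bash
python3 - <<'E'
from h import *
s,d,W,ray,org=wrist("w4")
Rt,p=tool(s);T=(W-p)@Rt
print(np.round(s["ee_pos"],1),np.round(s["contact_force"],1))
g=(abs(T[...,0])<20)&(abs(T[...,2])<20)&(T[...,1]>-60)&(T[...,1]<72)
for lo in range(-60,72,4):
    q=T[g&(T[...,1]>lo)&(T[...,1]<=lo+4)]
    if len(q)>3: print("tool y",lo,len(q),q.min(0).round(1),q.max(0).round(1))
print("target 471.5,51.5:",(Rt.T@(np.array([471.5,51.5,p[2]])-p)).round(1))
E
```

```text
[ 634.9 -144.1  244. ] [ 0.3 -0.  -1.4]
tool y -60 121 [-10.9 -59.9 -15.6] [ -4.4 -56.   16.9]
tool y -56 192 [-10.8 -56.  -16.1] [  0.1 -52.   17.3]
tool y -52 240 [-10.8 -52.  -16.6] [  1.7 -48.   17.9]
tool y -48 161 [-10.5 -48.  -17.4] [  5.6 -44.   18.4]
tool y -44 225 [-10.7 -44.  -19.9] [  5.9 -40.   19.9]
tool y -40 338 [-10.9 -40.  -19.9] [  8.3 -36.   19.8]
tool y -36 328 [-10.7 -36.  -19.8] [  4.7 -32.1  19.9]
tool y -32 236 [-10.5 -31.9 -19.9] [  7.8 -28.   19.6]
tool y -28 194 [-10.7 -28.  -19.9] [  7.3 -24.   20. ]
tool y -24 730 [-12.  -24.  -19.8] [  8.4 -20.   19.9]
tool y -20 585 [-12.3 -20.  -20. ] [  9.9 -16.   20. ]
tool y -16 187 [-11.4 -15.9 -19.5] [  7.2 -12.   20. ]
tool y -12 221 [-11.5 -12.  -19.9] [-2.5 -8.  19.7]
tool y -8 203 [-11.5  -8.  -20. ] [-2.2 -4.  19.9]
tool y -4 182 [-11.8  -3.9 -19.9] [-4.3 -0.  19.8]
tool y 0 169 [-11.6   0.  -19.8] [-4.5  4.  19.7]
tool y 4 164 [-11.5   4.  -19.7] [-4.2  7.9 19.7]
tool y 8 125 [-10.9   8.1 -19.9] [-4.5 12.  19.9]
tool y 12 137 [-11.6  12.  -18.2] [-1.8 16.  19.5]
tool y 16 128 [-11.8  16.  -14.1] [-1.4 19.8 14.2]
tool y 24 9 [-8.9 26.8 -5.5] [-7.4 27.8  2. ]
tool y 28 37 [-9.3 28.1 -6.9] [-4.9 32.   8.2]
tool y 32 412 [-17.7  32.1 -12.8] [ 1.6 36.  18.3]
tool y 36 64 [-17.9  36.1 -13. ] [-3.1 39.9 17.7]
tool y 40 77 [-17.6  40.  -14.1] [-1.1 43.9 18.2]
tool y 44 71 [-18.4  44.  -15.8] [ 1.5 47.9 17.7]
tool y 48 70 [-17.2  48.1 -16.8] [ 2.5 52.  18.1]
tool y 52 67 [-17.8  52.  -17.3] [ 3.4 55.9 17.6]
tool y 56 55 [-17.8  56.  -16.7] [ 2.8 59.9 17.9]
target 471.5,51.5: [-215.6    0.  -135.8]
```

The gauge is off the stem and still central in the jaws. I'll bring it back over the holder.

>>> apply_moves(translation=[[-1.08, 0, -0.68], [-1.94, 0, -1.22], [-2.59, 0, -1.63], [-2.59, 0, -1.63], [-2.59, 0, -1.63], [-2.59, 0, -1.63], [-2.59, 0, -1.63], [-2.37, 0, -1.49], [-1.94, 0, -1.22], [-1.28, 0, -0.82], [0, 0, 0], [0, 0, 0]], yaw=[0, 0, 0, 0, 0, 0, 0, 0, 0, 0, 0, 0])

```text
clock: 16.15
ee_pos: [471.3, 51.8, 243.9]
ee_rot: [-90.0, 0.0, -82.3]
contact_force: [0.6, -0.8, -0.9]
grip_width: 21.1
```

```bash
python3 - <<'E'
from h import *
s,d,W,ray,org=wrist("w5")
Rt,p=tool(s)
print(np.round(s["ee_pos"],1),np.round(s["ee_rot"],1),np.round(s["contact_force"],1))
m=(np.hypot(W[...,0]-472,W[...,1]-52)<48)&(W[...,2]>22)&(W[...,2]<30)
q=W[m];print(m.sum(),((q.min(0)+q.max(0))/2).round(1),np.ptp(q,0).round(1))
E
```

```text
[471.3  51.8 243.9] [-90.    0.  -82.3] [ 0.6 -0.8 -0.9]
1580 [471.6  51.7  25.7] [73.7 75.9  7.3]
```

>>> apply_moves(translation=[[0, 1.5, 0], [0, 2.5, 0], [0, 3.0, 0], [0, 3.0, 0], [0, 2.5, 0], [0, 1.5, 0], [0, 0.8, 0], [0, 0, 0], [0, 0, 0]], yaw=[0, 0, 0, 0, 0, 0, 0, 0, 0])

```text
clock: 16.95
ee_pos: [472.0, 50.7, 96.4]
ee_rot: [-90.0, -0.0, -82.4]
contact_force: [-0.4, -0.7, -0.7]
grip_width: 21.1
```

>>> apply_moves(translation=[[0, 0.4, 0], [0, 0.4, 0], [0, 0.4, 0], [0, 0.4, 0], [0, 0.3, 0], [0, 0.3, 0], [0, 0.2, 0], [0, 0.1, 0], [0, 0, 0], [0, 0, 0]], yaw=[0, 0, 0, 0, 0, 0, 0, 0, 0, 0])

```text
clock: 17.78
ee_pos: [471.6, 51.3, 71.1]
ee_rot: [-90.0, -0.0, -82.3]
contact_force: [0.8, -0.2, -1.4]
grip_width: 21.7
```

>>> apply_moves(translation=[[0, 0.2, 0], [0, 0.1, 0], [0, 0, 0], [0, 0, 0]], yaw=[0, 0, 0, 0])

```text
clock: 18.12
ee_pos: [471.5, 51.3, 68.0]
ee_rot: [-90.0, -0.0, -82.3]
contact_force: [1.1, -0.3, -0.8]
grip_width: 21.5
```

>>> apply_moves(translation=[[0, 0.1, 0], [0, 0, 0], [0, 0, 0]], yaw=[0, 0, 0])

```text
clock: 18.37
ee_pos: [471.6, 51.3, 67.1]
ee_rot: [-90.0, -0.0, -82.3]
contact_force: [0.5, 0.4, -0.9]
grip_width: 21.2
```

>>> apply_moves(translation=[[0, 0.05, 0], [0, 0, 0], [0, 0, 0]], yaw=[0, 0, 0])

```text
clock: 18.62
ee_pos: [471.7, 51.3, 66.6]
ee_rot: [-90.0, -0.0, -82.3]
contact_force: [-0.0, -0.3, 0.0]
grip_width: 21.4
```

>>> apply_moves(translation=[[0, 0.05, 0], [0, 0, 0], [0, 0, 0]], yaw=[0, 0, 0])

```text
clock: 18.87
ee_pos: [471.6, 51.4, 66.2]
ee_rot: [-90.0, -0.0, -82.3]
contact_force: [-1.0, 0.7, 3.2]
grip_width: 21.3
```

It rests on the floor at the same height as before. Open and wait.

>>> apply_moves(translation=[[0, -0.02, 0], [0, 0, 0], [0, 0, 0], [0, 0, 0], [0, 0, 0], [0, 0, 0], [0, 0, 0], [0, 0, 0], [0, 0, 0]], yaw=[0, 0, 0, 0, 0, 0, 0, 0, 0], grip=0.6)

```text
clock: 19.62
ee_pos: [471.6, 51.4, 66.3]
ee_rot: [-90.0, -0.0, -82.3]
contact_force: [-0.7, 1.2, 0.5]
grip_width: 56.1
```

>>> apply_moves(translation=[[0, -0.8, 0], [0, -1.5, 0], [0, -2.5, 0], [0, -3.0, 0], [0, -3.0, 0], [0, -2.5, 0], [0, -2.0, 0], [0, -1.0, 0], [0, 0, 0], [0, 0, 0]], yaw=[0, 0, 0, 0, 0, 0, 0, 0, 0, 0])

```text
clock: 20.45
ee_pos: [471.4, 51.4, 228.9]
ee_rot: [-90.0, 0.0, -82.3]
contact_force: [0.2, -0.5, -0.6]
grip_width: 56.0
```

```bash
python3 - <<'E'
from h import *
s,d,W,ray,org=wrist("w6")
print(np.round(s["ee_pos"],1),np.round(s["contact_force"],1))
P=W[(np.hypot(W[...,0]-472,W[...,1]-51)<20)]
for lo in list(range(25,125,5)):
    q=P[(P[:,2]>lo)&(P[:,2]<=lo+5)]
    if len(q)>5: print(lo,len(q),((q.min(0)+q.max(0))/2).round(1),np.ptp(q,0)[:2].round())
d=optics.snapshot("scene")
A=cv2.resize(d["img"][165:265,195:295],(400,400),interpolation=2);B=cv2.resize(cv2.imread("pics/w6.png")[110:230,190:310],(400,400),interpolation=2)
cv2.imwrite("pics/c6.png",cv2.convertScaleAbs(np.hstack([A,B]),alpha=1.4))
E
```

```text
[471.4  51.4 228.9] [ 0.2 -0.5 -0.6]
25 21 [471.8  57.9  27.5] [34. 21.]
30 156 [470.9  55.6  32.4] [34. 25.]
45 17 [471.1  57.6  47.8] [22. 11.]
50 27 [471.5  58.7  52.4] [21.  8.]
55 8 [470.   59.5  58.2] [16.  6.]
60 18 [470.3  58.1  62.3] [20.  9.]
65 17 [470.9  58.4  67.8] [21.  9.]
70 22 [470.3  58.5  72.5] [19.  9.]
75 14 [472.2  60.2  76.8] [18.  5.]
80 17 [471.5  51.   83.6] [21. 23.]
85 279 [471.5  51.3  87.3] [23. 23.]
90 7 [471.2  54.   92.4] [5. 1.]
100 74 [471.6  51.6 102.7] [9. 9.]
```

View pics/c6.png

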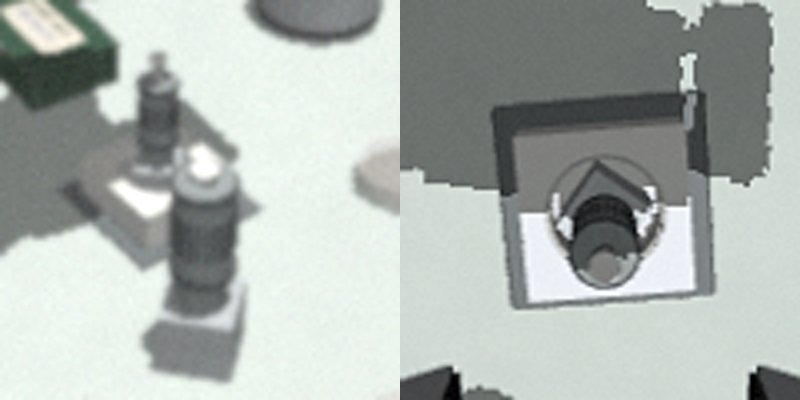

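The gauge stands upright and central in its holder at (471.5, 51.3), barrel top about 87. The button top has gone from 91 to about 103, so the rod is out about 12 mm and stays out. The gripper is clear, so I'll hand in.

```bash
python3 -c "
from h import *
print(arm.sign_off())"
```

```text
the job is handed in; nothing more can be done
None
```

The job is done and handed in at about 20.5 s of the 59 s allowed. I took the smaller gauge from its holder and pressed it down on the uncapped cylinder's stem until its mouth seated on the collar. I then pulled it off, stood it back in the holder and let go.

- **Press:** the sampled force readings ran from 12.2 to 14.6 N over about 2.7 s, averaging about 13.3 N. The gauge's weight adds roughly 1 N to the actual push, about 14.3 N on average. I saw no reading near 18 N, though I only sampled it, not continuously.
- **Side force:** a small sideways force of about 2.7 N built up while seated. I left it alone rather than disturb the hold.
- **Seating height:** the collar came about 2 mm lower than the camera had measured, but the force step and the picture both showed the mouth seated.
- **Final check:** the gauge stands upright and central, with its barrel top at about 87 mm as before. The rod's button rose from 91 to about 103 mm, so the rod is about 12 mm out and stayed out. While pressed it showed about 17 mm, which also includes the sprung chuck being pushed in.
- **Other things:** I touched nothing else, and the gripper was 16 cm above its grip height and clear of everything at hand-in.

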